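# Chock a row of lying sample jars under the inspection lamp

### The arm

A 6-joint arm with a two-finger parallel gripper is mounted at the origin on the work surface. World frame = base frame: x ahead of the robot, y to its left, z up, the work surface at z = 0. Lengths are in m, angles in rad, forces in N, time in s.
With the tool pointing down it reaches from about 0.425 to 0.95 m from the base axis. Payload 3.5 kg.
Tool frame: the origin (TCP) lies midway between the tips of the shut fingers; the grasp point (between the pads) lies 19 mm behind it; z points along the fingers, y is the line along which they close (so a half turn about z gives the same grasp; the last joint's range is limited). The gripper opens to 85 mm and grips with 20 to 120 N. Pads are 22 mm wide; open, the fingers measure 114 mm over their backs; the gripper's body (76 mm by 85 mm) begins 54 mm behind the grasp point. The pads swing forward as they close: fully open they stand 13 mm farther back than shut.
Start: joints at [-1.302, 0.286, 1.577, -0, 1.279, -0.15], TCP at [0.275, -0.617, 0.231] pointing down, gripper open.
Joint ranges: [-2.77, 2.77], [-0.9, 2.22], [0.21, 2.48], [-1.53, 4.67], [0.24, 2.81], [-2.84, 2.84]. Speed limits (rad/s): [2.79, 2.79, 3.14, 3.14, 3.14, 3.14].

### API

Orientations are given as a unit quaternion [w, x, y, z].
In Python, from bench import arm, get_image, camera_model gives the robot as it stands.
- The arm moves only by the tool carry_out, never from a script. Its argument "deltas" is a list of rows, each a list of 4 numbers: the shift along the tool's x, y, z normalised to -1 to 1, where 1 is 0.08 m, then the turn about the tool's z normalised to -1 to 1, where 1 is 90 degrees. In form: [[dx, dy, dz, yaw], ...]. A call has 1 to 12 rows; each row shifts and turns the commanded pose from where the row before left it, along the tool's axes as they then stand; what a row does not reach is not made up. A row lasts 1/8 s, in which the tool goes at most 62.5 mm and 10.7 degrees, less where a joint would pass 70% of its speed; a pose out of reach is approached as far as the arm can. A call with a number of a shift or a turn outside -1 to 1 is refused whole. A call with a gripper value outside its range is refused whole. "grip" is the closure, from -1 (fully open) to 1 (shut), so that 0 is half open, set as the call begins (left out, the last holds). The fingers move at their own pace and stop on an object; the grip force is fixed at half the most. Time passes only in rows, so rows that do not move let the fingers close. It gives the time, the measured TCP pose, the force, the opening and the grip force at its end, in the units of the state.
- arm.read_state(): the state, without advancing time (a new reading comes with each control period).
- get_image(name): name is "side" or "top" or "wrist"; returns the picture (480x640x3 uint8, red, green, blue); there is no depth.
- camera_model(name): a dict with "intrinsics" (3x3 intrinsics, pixels), "k1" (the pictures are not rectified: a ray, as slopes to the right and down, at radius r is drawn at 1 + k1 r^2 times it, then the intrinsics apply), "R" (3x3) and "t" (3): a world point X has camera coordinates R X + t; the wrist camera has in their place "hand_eye" (4x4, takes a point from camera to tool coordinates, whose origin is the TCP and whose axes are the flange's). Camera axes: x right, y down, z forward; pixel columns grow to the right and rows downward; lengths in m; the calibration is good to about 2 mm. A picture is of the moment at which its call begins: read the wrist's pose just before it. camera_model takes no time and is no camera call.
- arm.job_done(): hands the job in; it is judged then, once.
The state is a dict: "time": time; "qpos": joint angles; "qd": joint speeds; "tau": joint torques, N m; "position": TCP position; "eef_rot": TCP orientation; "force": force on the tool from outside, world axes, zero at the start; "ft_torque": the same for the moment, N m; "opening": opening from 0.0 (shut) to 1.0 (fully open); "finger_force": force on a finger pad.
Only numpy, scipy, OpenCV 4.12 (cv2) and the standard library are available. Lean on these libraries where they do the work, as an engineer would, in place of code of your own. Each camera call takes 0.05 s, during which the arm holds its last target. There are 200 camera calls.

### The job

Pull the stiff slide lid of the chock box open 80 mm, level with its yellow marks, and leave it there. Chock the row of three lying resin jars so that it cannot roll apart: one of the two orange chocks (one is in the box, the other on the bench) flat on the mat at each end of the row, square to it and centred on it, a ramp tucked snugly under the end jar, and let go. Be gentle: keep the jars where they lie, do not knock the lamp that hangs low over one end, and leave everything else on the bench undisturbed.

Things in the scene. Friction and masses are not known exactly. Their poses are not given: they have to be found in the camera images.
- mat: Yellow mat fixed to the bench, 120 mm (its own x) by 360 mm (its own y), 3 mm thick; origin at the centre of its underside on the bench, z up. The row of jars runs along its y about its centre; the jars' axes lie along its x. Beyond the end without the lamp, from 90 mm past the row line, stands a fixed tissue carton 76 mm high.
- row_left_mid (a point): Left jar of the row (greatest y on the mat); a closed round sample jar, 40 mm in diameter and 66 mm long (glass body 50 mm, then a white cap 35 mm in diameter and 16 mm long), 90 g, lying on its side on the mat. Point at the jar's centre, on its axis, 20 mm above the mat's top. Its own x runs along the jar's axis to the cap; y and z turn as it rolls.
- row_mid_mid (a point): Middle jar of the row; a closed round sample jar, 40 mm in diameter and 66 mm long (glass body 50 mm, then a white cap 35 mm in diameter and 16 mm long), 90 g, lying on its side on the mat. Point at the jar's centre, on its axis, 20 mm above the mat's top. Its own x runs along the jar's axis to the cap; y and z turn as it rolls.
- row_right_mid (a point): Right jar of the row (least y on the mat); a closed round sample jar, 40 mm in diameter and 66 mm long (glass body 50 mm, then a white cap 35 mm in diameter and 16 mm long), 90 g, lying on its side on the mat. Point at the jar's centre, on its axis, 20 mm above the mat's top. Its own x runs along the jar's axis to the cap; y and z turn as it rolls.
- chock_box: Aluminium box fixed to the bench, 100 mm (its x) by 132 mm (y), 60 mm high, walls 5 mm, floor 4 mm. Origin at the centre of its underside, z up. A blue slide lid covers it and slides to the box's own -x (towards the robot). One chock stands inside, about 10 mm to the +x side of the centre, its length along the box's y.
- lid (a joint): How far the slide lid is open, m: 0 shut, 0.08 level with the yellow marks on the side rims, 0.094 the end stop. It moves towards the box's own -x, resists with about 6 N of sliding friction and stays where it is left.
- lid_grip (a point): Point on the lid's black upright handle plate (10 mm thick along the box's x, 44 wide along its y, 32 high on the lid): on its mid-plane, 86 mm above the bench, 11 mm below the plate's top; the lid's top is at 65 mm. With the lid shut it lies 30 mm to the +x side of the box's centre. Axes as the box's.
- chock_boxed_mid (a point): Centre (26 mm up) of the orange chock in the box, underside 4 mm above the bench; 114 mm long (its x) x 40 wide (y) x 52 high, 110-220 g, same turned half round. Flat base 14 mm high, a 45 degree ramp down to a 3 mm toe at each end; mid-length an upright grip fin 14 mm thick (x), 40 wide (y), from 14 to 52 mm up. With the lid at 0.08 it lifts straight out by the fin.
- chock_bench_mid (a point): The same orange chock, flat on the bench on the side away from the box. A ramp touches a lying jar when the chock's centre is 68 mm, level, from the jar's axis; the toe is then under the jar's bulge, so set the chock down 15 mm or more farther out on the mat and slide it in. Friction about 0.6: pushed on, it wedges under the jar.
- lamp: Low inspection lamp fixed over one end of the row (left or right). Origin: on the bench plumb below the middle of its head's front edge; x away from the robot, z up. Flat head x 0 to 150, y -65 to 65, z 160 to 186 mm; base 90 x 130 x 20 mm at x = 165, post at x = 185. It bars a gripper pointing straight down at that end of the row; a tool leaning back to the robot by 30 to 45 degrees gets under.
- jar_a_mid (a point): Bystander: upright sample jar, 40 mm in diameter and 66 mm long (glass body 50 mm, then a white cap 35 mm in diameter and 16 mm long), 90 g; point at its centre, 33 mm above the bench.
- jar_b_mid (a point): Bystander: upright sample jar, 40 mm in diameter and 66 mm long (glass body 50 mm, then a white cap 35 mm in diameter and 16 mm long), 90 g; point at its centre, 33 mm above the bench.
- jar_c_mid (a point): Bystander: upright sample jar, 40 mm in diameter and 66 mm long (glass body 50 mm, then a white cap 35 mm in diameter and 16 mm long), 90 g; point at its centre, 33 mm above the bench.
- cups_mid (a point): Bystander: upside-down stack of clear cups, 69 mm in diameter at the bench, 85 mm high; point at its centre, 42 mm above the bench.
- dish_rim (a point): Bystander: small steel weighing dish, 66 mm in diameter, 18 mm high; point at the centre of its rim, 18 mm above the bench.
Mind the look-alikes: they are no part of the job. Leave any pink, red or turquoise look-alike of the chock_box alone.

How it is judged:
On the way:
1. the slide lid is pulled open 80 mm (70 to 90 mm), level with its yellow marks (value of joint lid between 0.07 and 0.09 m), for 0.2 s.
At the end, for the whole second after the job is handed in: Lid open 70-90 mm. Row jars side by side on the mat (neighbouring axes < 47 mm apart, within 0.2 rad of mat x). One chock flat at each end: within 0.2 rad of mat y, within 22 mm of the mat's middle line, centre < 75 mm from the end jar's centre (68 = touching). All at rest (all of step 1 and height (world z) of each of row_left_mid, row_mid_mid, row_right_mid below 0.028 m and horizontal distance between row_left_mid and row_mid_mid below 0.047 m and horizontal distance between row_mid_mid and row_right_mid below 0.047 m and angle between the x axis of each of row_left_mid, row_mid_mid, row_right_mid and the x axis of mat, either way round below 0.2 rad and x of chock_boxed_mid in the frame of mat between -0.022 and 0.022 m and angle between the x axis of each of chock_boxed_mid, chock_bench_mid and the y axis of mat, either way round below 0.2 rad and angle between each of chock_boxed_mid, chock_bench_mid's own z axis and vertical below 0.08 rad and height (world z) of each of chock_boxed_mid, chock_bench_mid below 0.036 m and x of chock_bench_mid in the frame of mat between -0.022 and 0.022 m and linear speed of each of chock_boxed, chock_bench, row_left, row_mid, row_right below 0.01 m/s and ((horizontal distance between chock_boxed_mid and row_left_mid below 0.075 m and y of chock_boxed_mid in the frame of mat above 0.06 m and horizontal distance between chock_bench_mid and row_right_mid below 0.075 m and y of chock_bench_mid in the frame of mat below -0.06 m) or (horizontal distance between chock_bench_mid and row_left_mid below 0.075 m and y of chock_bench_mid in the frame of mat above 0.06 m and horizontal distance between chock_boxed_mid and row_right_mid below 0.075 m and y of chock_boxed_mid in the frame of mat below -0.06 m))).
It fails at once if a jar of the row is pushed more than 25 mm from where it lay (distance of any of row_left_mid, row_mid_mid, row_right_mid from where it was at the start of the episode above 0.025 m).
It fails at once if the lamp is knocked (more than 5 N) (contact force between lamp and anything else above 5 N).
It fails at once if a bystander is disturbed (moved more than 20 mm) (distance of any of jar_a_mid, jar_b_mid, jar_c_mid, cups_mid, dish_rim from where it was at the start of the episode above 0.02 m).
It also fails if it takes over 64 s, if anything falls off the work surface, if the arm or the gripper's body presses on something with over 40 N, if the wrist force passes 120 N, or if a joint passes its speed limit or range.

## Working session

There is one attempt and no reset: what is moved stays moved. The work goes in short steps, Python scripts to look and compute and a tool call to move; the robot and the scene stay as the last step left them, time stands still between calls to the robot, and variables do not carry over. Pictures are saved under pics/ and viewed, at most 10 in all, crops included, and the job is handed in when it is done.

Besides the shell and the picture viewer there is one more tool, called after "Emit:" in YAML: its name, and indented under it one key for each argument. carry_out: Moves the arm, as the interface text tells. Scaled input: -1 to 1 covers 0.08 m each way for a shift and 90 degrees each way for a turn. Its arguments: {"type":"object","properties":{"deltas":{"type":"array"},"grip":{"type":"number"}},"required":["deltas"]}

```bash
mkdir -p pics; ls; python3 - <<'E'
from bench import arm,get_image,camera_model
import cv2
for n in ("top","side"):
    cv2.imwrite(f"pics/{n}0.png",get_image(n)[:,:,::-1])
    m=camera_model(n);print(n,{k:(v.tolist() if hasattr(v,'tolist') else v) for k,v in m.items()})
m=camera_model("wrist");print(m)
s=arm.read_state();print(s)
E
```

```text
pics
top {'intrinsics': [[441.7106045175709, 0.0, 327.487075088418], [0.0, 441.7106045175709, 241.71917297918628], [0.0, 0.0, 1.0]], 'k1': -0.037946601136018124, 'R': [[0.027563138550466, -0.9995632278136031, 0.010659596432272949], [-0.9945578185501579, -0.028493821156724233, -0.10021400958269179], [0.10047397152496282, -0.00783937234348095, -0.9949088024976265]], 't': [-0.020037316483631662, 0.47871421390774105, 0.9103694921514303]}
side {'intrinsics': [[456.90308169458865, 0.0, 317.4798235109326], [0.0, 456.90308169458865, 235.033850624257], [0.0, 0.0, 1.0]], 'k1': 0.017090523664076276, 'R': [[-0.961348922937135, -0.2749846494447826, -0.013845249630843555], [-0.20459453211515807, 0.7471069214318302, -0.6324336529449016], [0.18425342818029183, -0.6051567487175391, -0.7744907899293751]], 't': [0.4615282534376583, 0.13784370193773832, 0.9542545142402471]}
{'intrinsics': array([[415.80573748,   0.        , 315.83929488],
       [  0.        , 415.80573748, 244.08281774],
       [  0.        ,   0.        ,   1.        ]]), 'k1': -0.08641254930258153, 'hand_eye': array([[-1.00161515e-03
[... 324 characters left out ...]
e': 0.1, 'qpos': array([-1.30199469e+00,  2.87095812e-01,  1.57804793e+00,  5.38605316e-06,
        1.27859350e+00, -1.50008508e-01]), 'qd': array([-1.86434779e-03, -3.39048422e-03, -2.56720147e-03,  4.85499797e-05,
        1.26354853e-03, -9.70620265e-04]), 'tau': array([ 5.73504931e-04, -4.07296157e+01, -2.93698239e+01, -1.25597239e-04,
        3.39532060e-03,  6.76549419e-06]), 'position': array([ 0.27436688, -0.61606793,  0.23006362]), 'eef_rot': array([-1.07055415e-03,  9.78154360e-01,  2.07877122e-01, -6.10795247e-05]), 'force': array([-0.33769091, -0.0267469 ,  0.17328616]), 'ft_torque': array([-0.00075173, -0.0358309 , -0.05593401]), 'finger_force': 0.0, 'opening': 0.997499678405582}
```

View pics/top0.png

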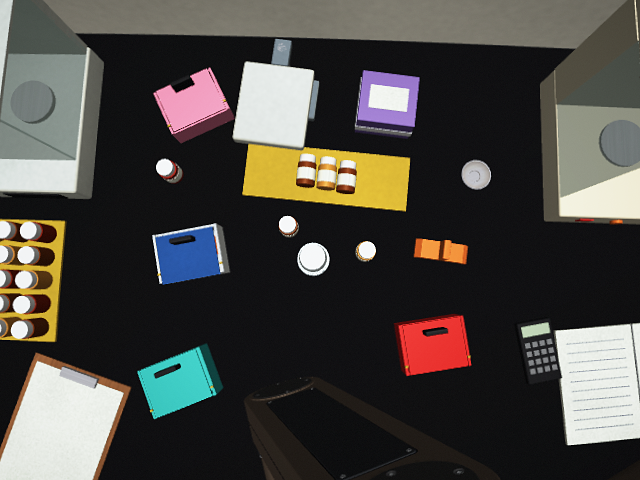

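View pics/side0.png

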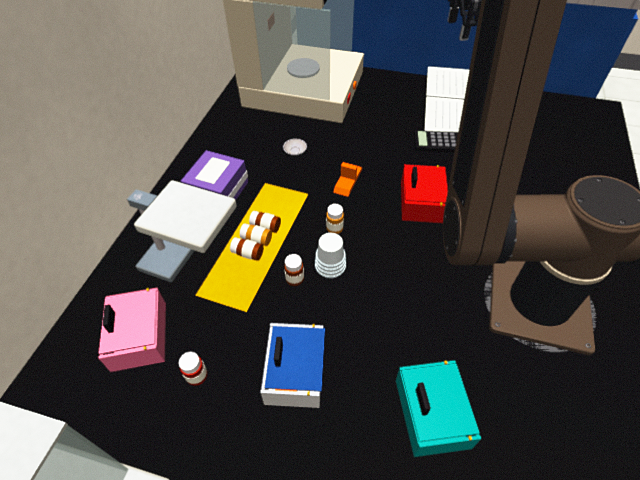

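The top view shows the blue box at about (190,254). The three row jars are at (306,170), (327,173) and (347,177), and the lamp head is over the row's left end at (273,104). The bench chock is at (441,251). I'll enlarge this area to measure it.

```bash
python3 - <<'E'
import cv2
i=cv2.imread("pics/top0.png")[40:300,140:480]
cv2.imwrite("pics/tc.png",cv2.resize(i,None,fx=2.3,fy=2.3,interpolation=cv2.INTER_CUBIC))
i=cv2.imread("pics/side0.png")[120:420,70:390]
cv2.imwrite("pics/sc.png",cv2.resize(i,None,fx=2,fy=2,interpolation=cv2.INTER_CUBIC))
E
```

```text
(no output)
```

View pics/tc.png

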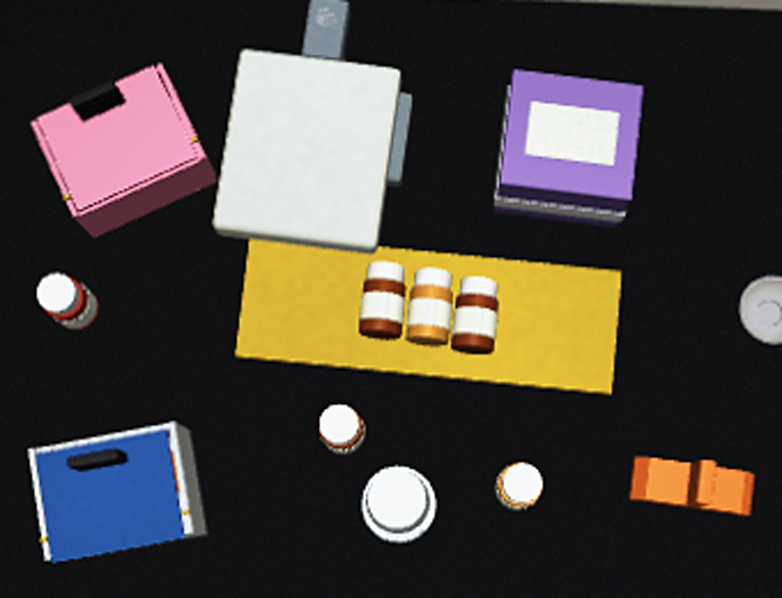

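View pics/sc.png

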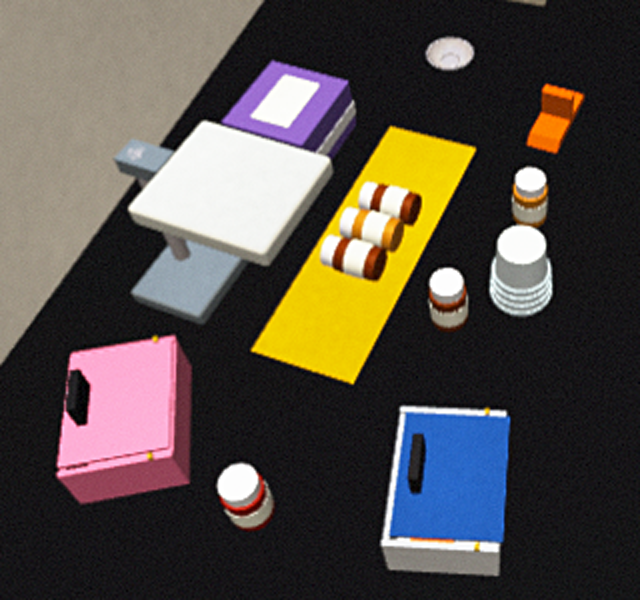

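The enlarged crops give usable corners for the mat, the lamp head, the box lid and handle, and the bench chock. Next I turn these into world positions.

```bash
cat > h.py <<'E'
import numpy as np, cv2
from bench import arm,get_image,camera_model
def ray(m,p):
    K=np.array(m["intrinsics"]);d=np.array([m["k1"],0,0,0,0.])
    u=cv2.undistortPointsIter(np.array([[p]],float),K,d,None,None,(3,40,1e-9))[0,0]
    return np.array([u[0],u[1],1.])
def at(name,p,z):
    m=camera_model(name);R=np.array(m["R"]);t=np.array(m["t"])
    c=-R.T@t;v=R.T@ray(m,p);return c+v*(z-c[2])/v[2]
def T(p):return (140+(p[0]+.5)/2.3-.5,40+(p[1]+.5)/2.3-.5)
def S(p):return (70+(p[0]+.5)/2-.5,120+(p[1]+.5)/2-.5)
def Rq(q):
    from scipy.spatial.transform import Rotation
    return Rotation.from_quat([q[1],q[2],q[3],q[0]]).as_matrix()
def wat(p,z,s):
    m=camera_model("wrist");H=np.array(m["hand_eye"]);R=Rq(s["eef_rot"])
    c=R@H[:3,3]+s["position"];v=R@H[:3,:3]@ray(m,p);return c+v*(z-c[2])/v[2]
E
python3 - <<'E'
from h import *
np.set_printoptions(precision=4,suppress=True)
for n,p,z in [("mat TR",(621,270),.003),("mat BR",(612,394),.003),("mat BL",(235,357),.003),
("lamp FL",(240,50),.186),("lamp FR",(400,70),.186),("lamp NR",(378,243),.186),("lamp NL",(214,231),.186),
("box FL",(30,449),.06),("box FR",(178,421),.06),("box NR",(192,538),.06),("box NL",(45,560),.06),("handle L",(67,463),.097),("handle R",(128,453),.097),
("chock L",(632,478),.003),("chock R",(752,493),.003),("fin",(705,478),.052),
("jl cap",(386,262),.023),("jl bot",(381,337),.023),("jm",(432,268),.023),("jm bot",(429,343),.023),("jr",(476,278),.023),("jr bot",(474,352),.023),
("ja",(57,292),.066),("jb",(340,425),.066),("jc",(521,484),.066),("cups",(397,498),.085),("carton NL",(495,210),0.),("carton NR",(625,222),0)]: print("T",n,at("top",T(p),z))
for n,p,z in [("mat",(392,127),.003),("mat",(476,149),.003),("mat",(354,382),.003),("mat",(252,350),.003),
("lamp NL",(265,262),.186),("lamp NR",(331,168),.186),("lamp FL",(133,208),.186),("lamp FR",(205,122),.186),("box FR",(401,407),.06),("box NR",(508,410),.06),("box NL",(500,546),.06),("box FL",(383,546),.06),("handle R",(417,435),.097),("handle L",(413,488),.097)]: print("S",n,at("side",S(p),z))
E
```

```text
T mat TR [ 0.6749 -0.1838  0.003 ]
T mat BR [ 0.5536 -0.1761  0.003 ]
T mat BL [0.5786 0.1832 0.003 ]
T lamp FL [0.7904 0.1567 0.186 ]
T lamp FR [0.7773 0.0287 0.186 ]
T lamp NR [0.6347 0.0414 0.186 ]
T lamp NL [0.6407 0.1694 0.186 ]
T box FL [0.4792 0.3506 0.06  ]
T box FR [0.5079 0.2201 0.06  ]
T box NR [0.4047 0.2024 0.06  ]
T box NL [0.3816 0.3308 0.06  ]
T handle L [0.4642 0.3036 0.097 ]
T handle R [0.4742 0.2522 0.097 ]
T chock L [ 0.4739 -0.1957  0.003 ]
T chock R [ 0.4629 -0.3099  0.003 ]
T fin [ 0.4712 -0.2514  0.052 ]
T jl cap [0.6695 0.0418 0.023 ]
T jl bot [0.5975 0.0442 0.023 ]
T jm [ 0.665  -0.0016  0.023 ]
T jm bot [ 0.5931 -0.0008  0.023 ]
T jr [ 0.6566 -0.0432  0.023 ]
T jr bot [ 0.5858 -0.0429  0.023 ]
T ja [0.6206 0.3338 0.066 ]
T jb [0.5076 0.0757 0.066 ]
T jc [ 0.46   -0.0849  0.066 ]
T cups [0.4433 0.023  0.085 ]
T carton NL [ 0.7318 -0.0612  0.    ]
T carton NR [ 0.724 -0.188  0.   ]
S mat [ 0.6702 -0.1778  0.003 ]
S mat [ 0.5538 -0.1684  0.003 ]
S mat [0.579  0.1862 0.003 ]
S mat [0.6979 0.179  0.003 ]
S lamp NL [0.6382 0.1852 0.186 ]
S lamp NR [0.6254 0.0629 0.186 ]
S lamp FL [0.7849 0.1596 0.186 ]
S lamp FR [0.7737 0.0372 0.186 ]
S box FR [0.5068 0.228  0.06  ]
S box NR [0.4086 0.204  0.06  ]
S box NL [0.3809 0.3296 0.06  ]
S box FL [0.4769 0.3564 0.06  ]
S handle R [0.4738 0.268  0.097 ]
S handle L [0.4611 0.3151 0.097 ]
```

```bash
cat >> h.py <<'E'
def plan(x,y,z,psi,n,start=None):
    """rows to world pose; psi = heading of tool x (rad), tool down. prints rows"""
    s=arm.read_state();R=Rq(s["eef_rot"]);p=s["position"].copy();a=np.arctan2(R[1,0],R[0,0])
    if start is not None: p=np.array(start[:3],float);a=start[3]
    g=np.array([x,y,z]);rows=[]
    d=psi-a
    for i in range(n):
        k=n-i
        w=(g-p)/k; da=(psi-a)/k
        tx=np.array([np.cos(a),np.sin(a),0]);ty=np.array([np.sin(a),-np.cos(a),0]);tz=np.array([0,0,-1.])
        r=[round(w@tx/.08,2),round(w@ty/.08,2),round(w@tz/.08,2),round(-da/(np.pi/2),2)]
        if i==n-1: r=[round(v,3) for v in (w@tx/.08,w@ty/.08,w@tz/.08,-da/(np.pi/2))]
        p=p+.08*(r[0]*tx+r[1]*ty+r[2]*tz);a-=r[3]*np.pi/2;rows.append([float(v) for v in r])
    print(rows);print("end",p.round(4),round(a,4));return (*p,a)
def st():
    s=arm.read_state();R=Rq(s["eef_rot"])
    print(round(s["time"],2),s["position"].round(4),"psi",round(float(np.arctan2(R[1,0],R[0,0])),3),"F",s["force"].round(1),"op",round(s["opening"],3),"ff",round(s["finger_force"],1),"q",s["qpos"].round(2));return s
E
python3 - <<'E'
from h import *
st()
e=plan(.37,-.435,.18,1.74,8)
plan(.455,-.2515,.13,3.05,8,e)
E
```

```text
0.1 [ 0.2744 -0.6161  0.2301] psi 0.419 F [-0.3 -0.   0.2] op 0.997 ff 0.0 q [-1.3   0.29  1.58  0.    1.28 -0.15]
[[0.25, -0.2, 0.08, -0.11], [0.28, -0.15, 0.08, -0.1], [0.3, -0.11, 0.08, -0.11], [0.32, -0.05, 0.08, -0.1], [0.32, -0.0, 0.08, -0.11], [0.31, 0.05, 0.08, -0.1], [0.3, 0.1, 0.07, -0.11], [0.286, 0.161, 0.076, -0.101]]
end [ 0.37  -0.435  0.18 ] 1.7398
[[0.26, 0.18, 0.08, -0.1], [0.23, 0.22, 0.08, -0.1], [0.19, 0.25, 0.08, -0.11], [0.15, 0.28, 0.08, -0.1], [0.1, 0.3, 0.08, -0.11], [0.05, 0.31, 0.07, -0.1], [-0.0, 0.32, 0.08, -0.11], [-0.059, 0.306, 0.075, -0.104]]
end [ 0.455  -0.2515  0.13  ] 3.0499
```

Emit:
carry_out:
  deltas:
    - [0.25, -0.2, 0.08, -0.11]
    - [0.28, -0.15, 0.08, -0.1]
    - [0.3, -0.11, 0.08, -0.11]
    - [0.32, -0.05, 0.08, -0.1]
    - [0.32, 0, 0.08, -0.11]
    - [0.31, 0.05, 0.08, -0.1]
    - [0.3, 0.1, 0.07, -0.11]
    - [0.29, 0.16, 0.08, -0.1]
  grip: -0.4

```text
time: 1.1
position: [0.3702, -0.4342, 0.1802]
eef_rot: [-0.0, 0.644, 0.765, 0.0]
force: [-0.1, -1.3, -0.1]
opening: 0.696
finger_force: 0.0
```

Emit:
carry_out:
  deltas:
    - [0.26, 0.18, 0.08, -0.1]
    - [0.23, 0.22, 0.08, -0.1]
    - [0.19, 0.25, 0.08, -0.11]
    - [0.15, 0.28, 0.08, -0.1]
    - [0.1, 0.3, 0.08, -0.11]
    - [0.05, 0.31, 0.07, -0.1]
    - [0, 0.32, 0.08, -0.11]
    - [-0.06, 0.31, 0.075, -0.1]
    - [0, 0, 0, 0]

```text
time: 2.22
position: [0.4552, -0.2499, 0.1298]
eef_rot: [-0.001, 0.049, 0.999, 0.001]
force: [-0.0, 0.6, -0.7]
opening: 0.697
finger_force: 0.0
```

```bash
python3 - <<'E'
from h import *
s=st()
i=get_image("wrist")[:,:,::-1]
cv2.imwrite("pics/w1.png",i)
h=cv2.cvtColor(i,cv2.COLOR_BGR2HSV);m=cv2.inRange(h,(5,130,100),(18,255,255))
ys,xs=np.nonzero(m);print(len(xs),cv2.minAreaRect(np.c_[xs,ys].astype(np.float32)))
E
```

```text
2.23 [ 0.4552 -0.2499  0.1298] psi 3.043 F [-0.   0.6 -0.7] op 0.697 ff 0.0 q [-0.7   0.05  2.04  0.    1.05 -2.17]
6007 ((462.94830322265625, 259.9591064453125), (455.4887390136719, 221.5491943359375), 24.857196807861328)
```

View pics/w1.png

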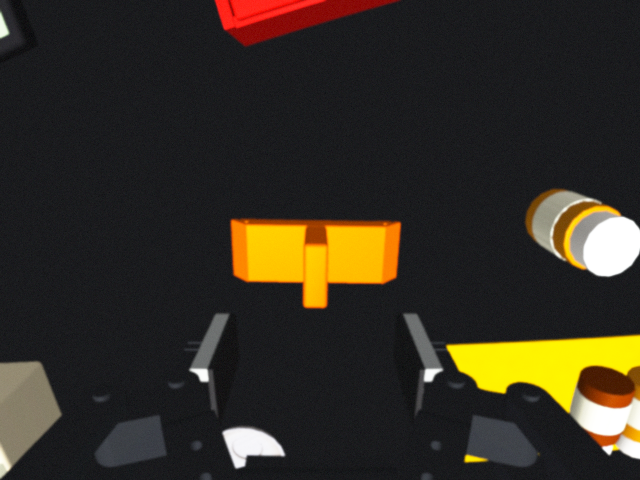

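Wrist view: the bench chock is in the middle. Its fin top spans about (305–326, 243) to (303–327, 307), and its base runs from (232,250) to (400,250).

```bash
python3 - <<'E'
from h import *
s=st()
for p,z in [((305.5,243),.052),((326.5,243),.052),((303.5,307),.052),((327,307),.052),((232,220),.003),((401,222),.003),((236,276),.003),((397,278),.003)]: print(p,wat(p,z,s).round(4))
a=np.mean([wat(p,.052,s) for p in [(305.5,243),(326.5,243),(303.5,307),(327,307)]],0);print(a)
psi=np.arctan2(*(wat((315.5,243),.052,s)-wat((315.2,307),.052,s))[[1,0]])%(2*np.pi);print("psi",psi)
b=(wat((232,220),.003,s)-wat((401,222),.003,s));print(b)
E
```

```text
2.27 [ 0.4553 -0.251   0.1304] psi 3.042 F [ 0.  -0.6 -0.3] op 0.697 ff 0.0 q [-0.7   0.05  2.04 -0.    1.05 -2.17]
(305.5, 243) [ 0.4453 -0.2574  0.052 ]
(326.5, 243) [ 0.4464 -0.2457  0.052 ]
(303.5, 307) [ 0.4848 -0.2629  0.052 ]
(327, 307) [ 0.4862 -0.2491  0.052 ]
(232, 220) [ 0.4402 -0.3078  0.003 ]
(401, 222) [ 0.4531 -0.1946  0.003 ]
(236, 276) [ 0.4809 -0.3118  0.003 ]
(397, 278) [ 0.4939 -0.1989  0.003 ]
[ 0.46568493 -0.25376817  0.052     ]
psi 3.0359512701158353
[-0.01287174 -0.11322817  0.        ]
```

```bash
python3 - <<'E'
from h import *
e=plan(.4523,-.252,.05,3.035,3)
e=plan(.4523,-.252,.021,3.035,2,e)
print('lift');e=plan(.4523,-.252,.16,3.035,3,e)
e=plan(.51,.10,.25,3.07,9,e)
E
```

```text
[[0.01, -0.01, 0.33, 0.0], [0.01, -0.0, 0.34, 0.0], [0.016, -0.006, 0.335, 0.004]]
end [ 0.4523 -0.252   0.05  ] 3.0354
[[-0.0, -0.0, 0.18, 0.0], [-0.0, -0.0, 0.182, 0.0]]
end [ 0.4523 -0.252   0.021 ] 3.0354
lift
[[-0.0, -0.0, -0.58, 0.0], [-0.0, -0.0, -0.58, 0.0], [-0.0, -0.0, -0.577, 0.0]]
end [ 0.4523 -0.252   0.16  ] 3.0354
[[-0.03, 0.49, -0.13, -0.0], [-0.03, 0.5, -0.12, -0.0], [-0.03, 0.49, -0.13, -0.0], [-0.03, 0.5, -0.12, -0.0], [-0.03, 0.49, -0.13, -0.0], [-0.03, 0.5, -0.12, -0.01], [-0.03, 0.49, -0.13, -0.0], [-0.03, 0.5, -0.12, -0.01], [-0.042, 0.489, -0.125, -0.002]]
end [0.51 0.1  0.25] 3.0699
```

Emit:
carry_out:
  deltas:
    - [0.01, -0.01, 0.33, 0]
    - [0.01, 0, 0.34, 0]
    - [0.015, -0.005, 0.335, 0.005]
    - [0, 0, 0.18, 0]
    - [0, 0, 0.18, 0]
    - [0, 0, 0, 0]
    - [0, 0, 0, 0]

```text
time: 3.15
position: [0.4532, -0.253, 0.0225]
eef_rot: [0.001, 0.054, 0.999, -0.0]
force: [-0.3, 0.2, -0.1]
opening: 0.697
finger_force: 0.0
```

Emit:
carry_out:
  deltas:
    - [0, 0, 0, 0]
    - [0, 0, 0, 0]
    - [0, 0, 0, 0]
    - [0, 0, 0, 0]
    - [0, 0, 0, 0]
    - [0, 0, 0, 0]
  grip: 1

```text
time: 3.9
position: [0.453, -0.2528, 0.0224]
eef_rot: [0.0, 0.054, 0.999, -0.0]
force: [-1.2, 0.9, 5.7]
opening: 0.153
finger_force: 59.9
```

Emit:
carry_out:
  deltas:
    - [0, 0, -0.3, 0]
    - [0, 0, -0.58, 0]
    - [0, 0, -0.58, 0]
    - [0, 0.2, -0.3, 0]

```text
time: 4.4
position: [0.4547, -0.2375, 0.1645]
eef_rot: [0.001, 0.054, 0.999, -0.001]
force: [0.5, -0.3, -2.5]
opening: 0.158
finger_force: 59.1
```

Emit:
carry_out:
  deltas:
    - [-0.03, 0.4, -0.12, 0]
    - [-0.03, 0.5, -0.12, 0]
    - [-0.03, 0.5, -0.12, 0]
    - [-0.03, 0.5, -0.12, 0]
    - [-0.03, 0.5, -0.12, 0]
    - [-0.03, 0.5, -0.12, -0.01]
    - [-0.03, 0.5, -0.12, 0]
    - [-0.03, 0.5, -0.12, -0.01]
    - [-0.04, 0.3, -0.12, 0]
    - [0, 0, 0, 0]
    - [0, 0, 0, 0]

```text
time: 5.78
position: [0.5099, 0.0949, 0.2475]
eef_rot: [-0.001, 0.038, 0.999, -0.0]
force: [0.4, -0.2, -2.0]
opening: 0.153
finger_force: 59.0
```

```bash
python3 - <<'E'
from h import *
s=st()
i=get_image("wrist")[:,:,::-1]
cv2.imwrite("pics/w2.png",i)
E
```

```text
5.78 [0.5099 0.0949 0.2475] psi 3.066 F [ 0.4 -0.2 -2. ] op 0.153 ff 59.0 q [-0.01 -0.07  1.94 -0.    1.28 -1.51]
```

View pics/w2.png

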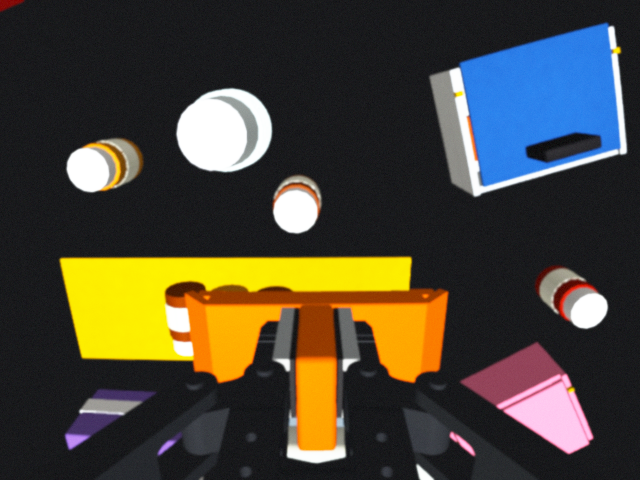

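Wrist view: the held chock hides part of the row, but the mat's near edge is visible from (62,258) to (411,257). The jar bases are at about x = 185, 230 and 276. The box rim and handle are also clear, at about (565,147).

```bash
python3 - <<'E'
from h import *
s=arm.read_state()
M=np.array([.626,.003]);c,q=np.cos(-.07),np.sin(-.07)
for n,p,z in [("mat NL",(411,257),.003),("mat NR",(62,258),.003),("jr top",(185,284),.04),("jm",(230,286),.04),("jl",(276,288),.04),("jr bodyL",(168,305),.023),("jr bodyR",(205,300),.023),
("box",(460,68),.06),("box",(478,194),.06),("box",(624,153),.06),("box",(612,25),.06),("h",(534,154),.097),("h",(600,142),.097),("jb",(296,211),.066),("fin",(317,308),.25+.03),("chock end L",(187,293),.228),("chock R",(446,293),.228)]:
    w=wat(p,z,s);d=w[:2]-M;print(n,w.round(4),"mat",np.round([c*d[0]+q*d[1],-q*d[0]+c*d[1]],4))
E
```

```text
mat NL [0.5777 0.1827 0.003 ] mat [-0.0607  0.1759]
mat NR [ 0.5517 -0.1726  0.003 ] mat [-0.0619 -0.1804]
jr top [ 0.574  -0.0338  0.04  ] mat [-0.0493 -0.0403]
jm [0.579  0.0079 0.04  ] mat [-0.0472  0.0016]
jl [0.5842 0.0502 0.04  ] mat [-0.045   0.0442]
jr bodyL [ 0.6024 -0.0617  0.023 ] mat [-0.019  -0.0662]
jr bodyR [ 0.5995 -0.0235  0.023 ] mat [-0.0245 -0.0283]
box [0.4071 0.2094 0.06  ] mat [-0.2328  0.1906]
box [0.505 0.226 0.06 ] mat [-0.1363  0.214 ]
box [0.4784 0.3499 0.06  ] mat [-0.1715  0.3358]
box [0.3795 0.3295 0.06  ] mat [-0.2688  0.3085]
h [0.4698 0.2518 0.097 ] mat [-0.1732  0.2373]
h [0.4638 0.3016 0.097 ] mat [-0.1827  0.2865]
jb [0.5066 0.0772 0.066 ] mat [-0.1243  0.0657]
fin [0.4836 0.0955 0.28  ] mat [-0.1485  0.0823]
chock end L [0.4992 0.038  0.228 ] mat [-0.1289  0.026 ]
chock R [0.5079 0.1496 0.228 ] mat [-0.1281  0.138 ]
```

```bash
python3 - <<'E'
from h import *
e=plan(.5853,.1372,.13,3.07,4)
e=plan(.5853,.1372,.05,3.07,4,e)
e=plan(.5853,.1372,.027,3.07,3,e)
e=plan(.5842,.1212,.0265,3.07,6,e)
E
```

```text
[[-0.22, 0.15, 0.37, -0.0], [-0.23, 0.15, 0.37, -0.0], [-0.22, 0.15, 0.37, -0.0], [-0.229, 0.153, 0.36, -0.003]]
end [0.5853 0.1372 0.13  ] 3.0695
[[0.0, -0.0, 0.25, -0.0], [0.0, -0.0, 0.25, -0.0], [0.0, -0.0, 0.25, -0.0], [0.0, -0.0, 0.25, -0.0]]
end [0.5853 0.1372 0.05  ] 3.0695
[[0.0, -0.0, 0.1, -0.0], [0.0, -0.0, 0.09, -0.0], [0.0, -0.0, 0.098, -0.0]]
end [0.5853 0.1372 0.027 ] 3.0695
[[-0.0, -0.03, 0.0, -0.0], [-0.0, -0.03, 0.0, -0.0], [-0.0, -0.04, 0.0, -0.0], [-0.0, -0.03, 0.0, -0.0], [-0.0, -0.04, 0.0, -0.0], [-0.0, -0.031, 0.006, -0.0]]
end [0.5842 0.1212 0.0265] 3.0695
```

Emit:
carry_out:
  deltas:
    - [-0.22, 0.15, 0.37, 0]
    - [-0.23, 0.15, 0.37, 0]
    - [-0.22, 0.15, 0.37, 0]
    - [-0.23, 0.155, 0.36, -0.003]
    - [0, 0, 0.2, 0]
    - [0, 0, 0.2, 0]
    - [0, 0, 0.2, 0]
    - [0, 0, 0, 0]

```text
time: 6.82
position: [0.5847, 0.1378, 0.0819]
eef_rot: [-0.002, 0.036, 0.999, -0.0]
force: [-0.3, 0.2, -1.0]
opening: 0.15
finger_force: 58.8
```

Emit:
carry_out:
  deltas:
    - [0, 0, 0.2, 0]
    - [0, 0, 0.2, 0]
    - [0, 0, 0.2, 0]
    - [0, 0, 0.08, 0]
    - [0, 0, 0, 0]

```text
time: 7.45
position: [0.5856, 0.1382, 0.028]
eef_rot: [-0.001, 0.036, 0.999, -0.0]
force: [-0.4, -0.2, -1.5]
opening: 0.153
finger_force: 58.9
```

```bash
python3 - <<'E'
from h import *
st()
plan(.5853,.1372,.0265,3.07,1)
E
```

```text
7.45 [0.5856 0.1382 0.028 ] psi 3.07 F [-0.4 -0.2 -1.5] op 0.153 ff 58.9 q [ 0.06  0.37  1.88 -0.    0.89 -1.44]
[[0.002, -0.013, 0.019, 0.0]]
end [0.5853 0.1372 0.0265] 3.0703
```

Emit:
carry_out:
  deltas:
    - [0, -0.04, 0.02, 0]
    - [0, -0.04, 0, 0]
    - [0, -0.04, 0, 0]
    - [0, -0.04, 0, 0]
    - [0, -0.03, 0, 0]
    - [0, -0.02, 0, 0]
    - [0, 0, 0, 0]

```text
time: 8.32
position: [0.5849, 0.1214, 0.0273]
eef_rot: [-0.0, 0.036, 0.999, 0.0]
force: [-0.0, 0.6, -1.7]
opening: 0.153
finger_force: 58.9
```

```bash
python3 - <<'E'
from h import *
st()
a=get_image("side")[170:330,150:290];b=get_image("top")[130:230,220:380]
a=cv2.resize(a,(525,600),interpolation=cv2.INTER_CUBIC)
cv2.imwrite("pics/s3.png",a[:,:,::-1])
E
```

```text
8.32 [0.5849 0.1214 0.0273] psi 3.07 F [-0.   0.6 -1.7] op 0.153 ff 58.9 q [ 0.03  0.36  1.89  0.    0.89 -1.46]
```

View pics/s3.png

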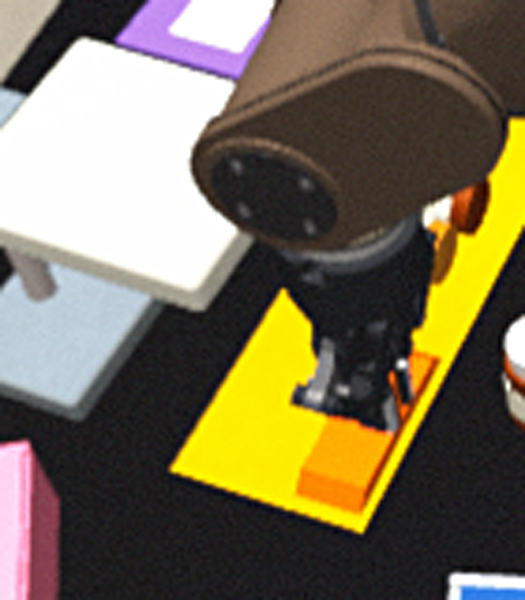

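```bash
python3 - <<'E'
from h import *
e=plan(.5849,.1214,.21,3.07,4)
e=plan(.47,.283,.18,1.776,8,e)
E
```

```text
[[-0.0, -0.0, -0.57, 0.0], [-0.0, -0.0, -0.57, 0.0], [-0.0, -0.0, -0.57, 0.0], [-0.0, -0.001, -0.574, 0.0]]
end [0.5849 0.1214 0.21  ] 3.0704
[[0.2, 0.24, 0.05, 0.1], [0.23, 0.21, 0.05, 0.1], [0.26, 0.17, 0.05, 0.1], [0.28, 0.12, 0.05, 0.1], [0.3, 0.08, 0.04, 0.11], [0.31, 0.02, 0.05, 0.1], [0.31, -0.02, 0.04, 0.11], [0.296, -0.082, 0.045, 0.104]]
end [0.47  0.283 0.18 ] 1.776
```

Emit:
carry_out:
  deltas:
    - [0, 0, 0.015, 0]
    - [0, 0, 0, 0]

```text
time: 8.68
position: [0.5847, 0.1215, 0.0259]
eef_rot: [-0.0, 0.036, 0.999, -0.0]
force: [-0.6, 0.2, -1.4]
opening: 0.153
finger_force: 58.9
```

Emit:
carry_out:
  deltas:
    - [0, 0, 0, 0]
    - [0, 0, 0, 0]
    - [0, 0, 0, 0]
  grip: -0.4

```text
time: 9.05
position: [0.5852, 0.1215, 0.0264]
eef_rot: [0.0, 0.036, 0.999, 0.0]
force: [-0.2, 0.5, -0.3]
opening: 0.702
finger_force: 0.0
```

Emit:
carry_out:
  deltas:
    - [0, 0, -0.3, 0]
    - [0, 0, -0.57, 0]
    - [0, 0, -0.57, 0]
    - [0, 0, -0.57, 0]
    - [0.1, 0, -0.27, 0]

```text
time: 9.68
position: [0.5782, 0.122, 0.2121]
eef_rot: [0.003, 0.036, 0.999, 0.0]
force: [0.2, -1.1, -0.4]
opening: 0.7
finger_force: 0.0
```

Emit:
carry_out:
  deltas:
    - [0.1, 0.24, 0.05, 0.1]
    - [0.23, 0.21, 0.05, 0.1]
    - [0.26, 0.17, 0.05, 0.1]
    - [0.28, 0.12, 0.05, 0.1]
    - [0.3, 0.08, 0.04, 0.11]
    - [0.31, 0.02, 0.05, 0.1]
    - [0.31, -0.02, 0.04, 0.11]
    - [0.3, -0.08, 0.045, 0.105]
    - [0, 0, 0, 0]

```text
time: 10.8
position: [0.468, 0.2839, 0.1768]
eef_rot: [-0.001, 0.63, 0.776, -0.001]
force: [0.2, -0.5, -0.4]
opening: 0.701
finger_force: 0.0
```

```bash
python3 - <<'E'
from h import *
s=st()
w=get_image("wrist")
a=cv2.resize(get_image("side")[195:315,170:260],(450,600),interpolation=cv2.INTER_CUBIC)
w=cv2.resize(w[100:480,120:],None,fx=.66,fy=.66)
c=np.zeros((600,800,3),np.uint8);c[:,:450]=a;c[:w.shape[0],450:450+w.shape[1]]=w[:,:350]
cv2.imwrite("pics/m4.png",c[:,:,::-1])
t=cv2.resize(get_image("top")[140:215,225:325],None,fx=3.5,fy=3.5,interpolation=cv2.INTER_CUBIC)
c[255:255+t.shape[0],450:800]=t[:345]
cv2.imwrite("pics/m4.png",c[:,:,::-1]);print(w.shape,t.shape)
E
```

```text
10.8 [0.468  0.2839 0.1768] psi 1.778 F [ 0.2 -0.5 -0.4] op 0.701 ff 0.0 q [0.36 0.06 1.94 0.   1.15 0.15]
(251, 343, 3) (262, 350, 3)
```

View pics/m4.png

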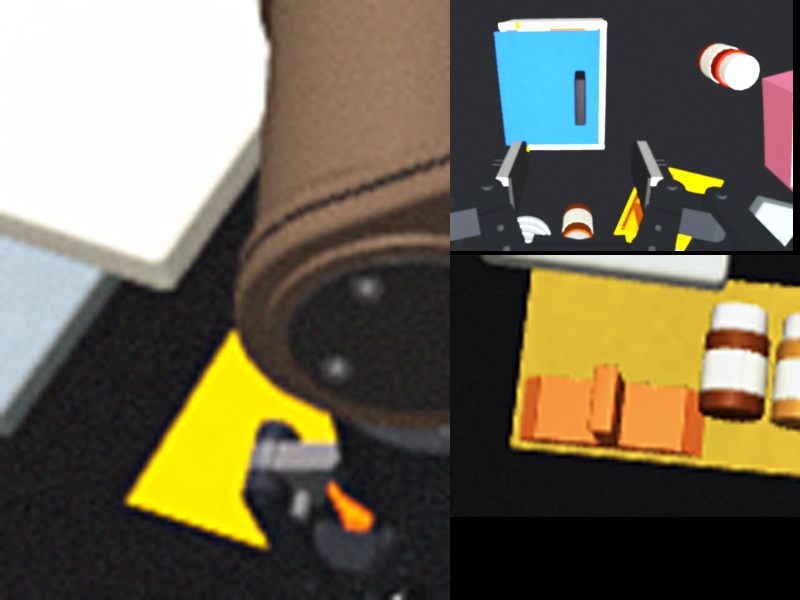

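In the top inset the placed chock runs from (520,410) to (703,424), and the left jar's body is centred at x≈734. In the wrist inset the handle top is centred at about (580,103). I'll convert both.

```bash
python3 - <<'E'
from h import *
s=arm.read_state()
M=np.array([.626,.003]);c,q=np.cos(-.07),np.sin(-.07)
mt=lambda w:np.round([c*(w[0]-M[0])+q*(w[1]-M[1]),-q*(w[0]-M[0])+c*(w[1]-M[1])],4)
I=lambda p:((p[0]-450+.5)/3.5-.5+225,(p[1]-255+.5)/3.5-.5+140)
W=lambda p:((p[0]-450)/.66+120,p[1]/.66+100)
for n,p,z in [("toeL",(520,410),.003),("toeR",(703,424),.003),("toeL near",(519,440),.003),("toeR near",(699,456),.003),("toeRfar",(704,392),.003),("fin top",(607,369),.055),("fin top near",(601,430),.055),("jarL bodyleft",(703,370),.023),("jar body right",(767,370),.023)]:
    w=at("top",I(p),z);print(n,w.round(4),mt(w))
for p,z in [((580.5,80),.097),((580.5,126),.097),((575,100),.097),((586,100),.097),((606,20),.06),((604,149),.06)]: print(p,wat(W(p),z,s).round(4))
E
```

```text
toeL [0.6033 0.1784 0.003 ] [-0.0349  0.1733]
toeR [0.5977 0.0634 0.003 ] [-0.0325  0.0583]
toeL near [0.5842 0.1781 0.003 ] [-0.0539  0.1717]
toeR near [0.5773 0.0652 0.003 ] [-0.053   0.0587]
toeRfar [0.6182 0.0635 0.003 ] [-0.0121  0.0598]
fin top [0.6177 0.1182 0.055 ] [-0.0163  0.1143]
fin top near [0.5807 0.1202 0.055 ] [-0.0534  0.1137]
jarL bodyleft [0.6271 0.0633 0.023 ] [-0.0032  0.0602]
jar body right [0.6282 0.024  0.023 ] [0.0008 0.0211]
(580.5, 80) [0.466  0.3016 0.097 ]
(580.5, 126) [0.4747 0.2599 0.097 ]
(575, 100) [0.465  0.2831 0.097 ]
(586, 100) [0.4743 0.285  0.097 ]
(606, 20) [0.4795 0.3525 0.06  ]
(604, 149) [0.5088 0.2212 0.06  ]
```

```bash
python3 - <<'E'
from h import *
plan(.471,.283,.071,1.781,5)
E
```

```text
[[-0.0, 0.0, 0.27, -0.0], [-0.0, 0.0, 0.27, -0.0], [-0.0, 0.0, 0.27, -0.0], [-0.0, 0.01, 0.26, -0.0], [-0.001, 0.002, 0.269, -0.003]]
end [0.471 0.283 0.071] 1.7806
```

Emit:
carry_out:
  deltas:
    - [0, 0, 0.27, 0]
    - [0, 0, 0.27, 0]
    - [0, 0, 0.27, 0]
    - [0, 0.01, 0.26, 0]
    - [0, 0, 0.25, 0]
    - [0, 0, 0, 0]

```text
time: 11.7
position: [0.47, 0.2823, 0.0712]
eef_rot: [-0.001, 0.632, 0.775, -0.002]
force: [0.6, -0.3, -0.3]
opening: 0.701
finger_force: 0.0
```

Emit:
carry_out:
  deltas:
    - [0, 0, 0, 0]
    - [0, 0, 0, 0]
    - [0, 0, 0, 0]
    - [0, 0, 0, 0]
    - [0, 0, 0, 0]
  grip: 1

```text
time: 12.32
position: [0.4706, 0.2835, 0.074]
eef_rot: [0.0, 0.631, 0.776, -0.001]
force: [-4.8, -0.9, 5.4]
opening: 0.104
finger_force: 60.3
```

Emit:
carry_out:
  deltas:
    - [0, -0.05, 0, 0]
    - [0, -0.1, 0, 0]
    - [0, -0.15, 0, 0]
    - [0, -0.15, 0, 0]
    - [0, -0.15, 0, 0]
    - [0, -0.15, 0, 0]
    - [0, -0.15, 0, 0]
    - [0, -0.1, 0, 0]
    - [0, 0, 0, 0]

```text
time: 13.45
position: [0.3942, 0.2667, 0.0741]
eef_rot: [0.003, 0.631, 0.776, 0.001]
force: [4.3, -3.7, 1.9]
opening: 0.102
finger_force: 60.0
```

```bash
python3 - <<'E'
from h import *
st()
E
```

```text
13.45 [0.3942 0.2667 0.0741] psi 1.777 F [ 4.3 -3.7  1.9] op 0.102 ff 60.0 q [ 0.38  0.04  2.17 -0.    0.92  0.18]
```

Emit:
carry_out:
  deltas:
    - [0, 0, 0, 0]
    - [0, 0, 0, 0]
    - [0, 0, 0, 0]
  grip: -0.4

```text
time: 13.82
position: [0.3922, 0.2675, 0.0728]
eef_rot: [-0.0, 0.632, 0.775, -0.0]
force: [0.3, -0.7, 0.2]
opening: 0.694
finger_force: 0.0
```

Emit:
carry_out:
  deltas:
    - [0, 0, -0.2, 0]
    - [0, 0, -0.5, 0]
    - [0, 0, -0.5, 0]
    - [0, 0, -0.3, 0]

```text
time: 14.32
position: [0.3935, 0.2679, 0.1967]
eef_rot: [0.001, 0.632, 0.775, 0.002]
force: [-0.0, 0.2, 0.1]
opening: 0.701
finger_force: 0.0
```

```bash
python3 - <<'E'
from h import *
st()
e=plan(.583,.1218,.2,3.07,9)
e=plan(.585,.1215,.0264,3.07,5,e)
E
```

```text
14.32 [0.3935 0.2679 0.1967] psi 1.774 F [-0.   0.2  0.1] op 0.701 ff 0.0 q [ 0.38 -0.13  2.09  0.    1.18  0.18]
[[-0.25, 0.22, -0.0, -0.09], [-0.28, 0.18, -0.01, -0.09], [-0.3, 0.14, -0.0, -0.09], [-0.32, 0.09, -0.01, -0.09], [-0.33, 0.05, -0.0, -0.09], [-0.33, -0.0, -0.01, -0.09], [-0.33, -0.05, -0.0, -0.09], [-0.32, -0.09, -0.01, -0.1], [-0.3, -0.142, -0.002, -0.095]]
end [0.583  0.1218 0.2   ] 3.0703
[[-0.01, -0.0, 0.43, 0.0], [-0.0, -0.0, 0.44, 0.0], [-0.01, -0.0, 0.43, 0.0], [-0.0, -0.0, 0.44, 0.0], [-0.005, -0.002, 0.43, 0.0]]
end [0.585  0.1215 0.0264] 3.0703
```

Emit:
carry_out:
  deltas:
    - [-0.25, 0.22, 0, -0.09]
    - [-0.28, 0.18, -0.01, -0.09]
    - [-0.3, 0.14, 0, -0.09]
    - [-0.32, 0.09, -0.01, -0.09]
    - [-0.33, 0.05, 0, -0.09]
    - [-0.33, 0, -0.01, -0.09]
    - [-0.33, -0.05, 0, -0.09]
    - [-0.32, -0.09, -0.01, -0.1]
    - [-0.3, -0.14, 0, -0.095]
    - [0, 0, 0, 0]

```text
time: 15.58
position: [0.5832, 0.1205, 0.1973]
eef_rot: [0.001, 0.037, 0.999, 0.0]
force: [-0.2, 1.3, -1.5]
opening: 0.701
finger_force: 0.0
```

Emit:
carry_out:
  deltas:
    - [-0.01, 0, 0.43, 0]
    - [0, 0, 0.44, 0]
    - [-0.01, 0, 0.43, 0]
    - [0, 0, 0.44, 0]
    - [-0.005, 0, 0.42, 0]
    - [0, 0, 0, 0]

```text
time: 16.32
position: [0.5808, 0.1219, 0.0208]
eef_rot: [-0.004, 0.036, 0.999, -0.0]
force: [-0.6, -0.3, -0.2]
opening: 0.7
finger_force: 0.0
```

Emit:
carry_out:
  deltas:
    - [0, 0, 0, 0]
    - [0, 0, 0, 0]
    - [0, 0, 0, 0]
    - [0, 0, 0, 0]
  grip: 1

```text
time: 16.82
position: [0.5855, 0.1215, 0.0255]
eef_rot: [0.002, 0.036, 0.999, 0.0]
force: [-0.8, -0.1, 5.6]
opening: 0.15
finger_force: 60.1
```

```bash
python3 - <<'E'
from h import *
st()
E
```

```text
16.82 [0.5855 0.1215 0.0255] psi 3.07 F [-0.8 -0.1  5.6] op 0.15 ff 60.1 q [ 0.03  0.37  1.89  0.    0.88 -1.46]
```

Emit:
carry_out:
  deltas:
    - [0, 0, -0.01, 0]
    - [0, -0.02, 0, 0]
    - [0, -0.02, 0, 0]
    - [0, -0.015, 0, 0]
    - [0, 0, 0, 0]
    - [0, 0, 0, 0]

```text
time: 17.58
position: [0.5849, 0.1176, 0.0255]
eef_rot: [0.001, 0.036, 0.999, 0.001]
force: [1.3, 3.9, 4.9]
opening: 0.148
finger_force: 60.3
```

Emit:
carry_out:
  deltas:
    - [0, 0, 0, 0]
    - [0, 0, 0, 0]
    - [0, 0, 0, 0]
  grip: -0.4

```text
time: 17.95
position: [0.5829, 0.1166, 0.0233]
eef_rot: [-0.001, 0.036, 0.999, -0.0]
force: [-0.5, 0.3, -0.2]
opening: 0.701
finger_force: 0.0
```

```bash
python3 - <<'E'
from h import *
st()
a=.21;X=np.array([np.cos(a),np.sin(a)]);C=np.array([.443,.278])+.010*X;print(C)
e=plan(.585,.117,.2,3.07,4)
e=plan(C[0],C[1],.17,a+np.pi,6,e)
E
```

```text
17.95 [0.5829 0.1166 0.0233] psi 3.07 F [-0.5  0.3 -0.2] op 0.701 ff 0.0 q [ 0.03  0.37  1.9  -0.    0.88 -1.47]
[0.45278031 0.2800846 ]
[[-0.01, 0.0, -0.55, 0.0], [-0.01, 0.0, -0.55, 0.0], [-0.0, 0.0, -0.55, 0.0], [-0.006, 0.007, -0.559, 0.0]]
end [0.585 0.117 0.2  ] 3.0702
[[0.3, 0.32, 0.06, -0.03], [0.28, 0.33, 0.06, -0.03], [0.27, 0.35, 0.06, -0.03], [0.25, 0.36, 0.07, -0.03], [0.23, 0.37, 0.06, -0.03], [0.222, 0.377, 0.065, -0.029]]
end [0.4528 0.2801 0.17  ] 3.3513
```

Emit:
carry_out:
  deltas:
    - [0, 0, -0.35, 0]
    - [0, 0, -0.55, 0]
    - [0, 0, -0.55, 0]
    - [0, 0, -0.55, 0]
    - [0.3, 0.32, -0.1, -0.03]
    - [0.28, 0.33, 0.06, -0.03]
    - [0.27, 0.35, 0.06, -0.03]
    - [0.25, 0.36, 0.07, -0.03]
    - [0.23, 0.37, 0.06, -0.03]
    - [0.22, 0.38, 0.065, -0.03]
    - [0, 0, 0, 0]

```text
time: 19.32
position: [0.4496, 0.2811, 0.1659]
eef_rot: [-0.001, -0.107, 0.994, -0.0]
force: [-0.1, -0.6, -0.1]
opening: 0.699
finger_force: 0.0
```

```bash
python3 - <<'E'
from h import *
s=st()
w=get_image("wrist")[:420,130:530]
c=np.zeros((600,800,3),np.uint8);c[:420,:400]=w
t=cv2.resize(get_image("top")[140:215,225:325],None,fx=4,fy=4,interpolation=cv2.INTER_CUBIC)
c[:300,400:800]=t
cv2.imwrite("pics/m5.png",c[:420,:,::-1])
E
```

```text
19.32 [0.4496 0.2811 0.1659] psi -2.927 F [-0.1 -0.6 -0.1] op 0.699 ff 0.0 q [ 0.37  0.03  1.99 -0.    1.12 -1.42]
```

View pics/m5.png

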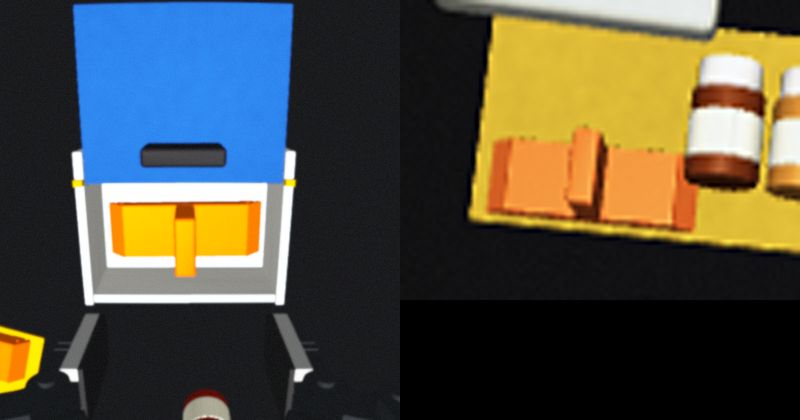

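The lid edge is level with the yellow marks, and the boxed chock's fin top is centred at wrist pixel (315,248). In the top inset the left chock spans x = 490–695, with the left jar centred at 726.

```bash
python3 - <<'E'
from h import *
s=arm.read_state()
M=np.array([.626,.003]);c,q=np.cos(-.07),np.sin(-.07)
mt=lambda w:np.round([c*(w[0]-M[0])+q*(w[1]-M[1]),-q*(w[0]-M[0])+c*(w[1]-M[1])],4)
I=lambda p:((p[0]-400+.5)/4-.5+225,(p[1]+.5)/4-.5+140)
for n,p,z in [("toeL near",(488,213),.003),("toeR near",(693,231),.003),("toeLfar",(497,140),.006),("finfar",(588,127),.055),("fin near",(580,207),.055),("jarL",(690,125),.023),("jarR",(763,125),.023)]:
    w=at("top",I(p),z);print(n,w.round(4),mt(w))
f=[(305.5,221),(325,221),(306,276),(325.5,276)]
P=[wat(p,.056,s) for p in f];m=np.mean(P,0);print(np.round(P,4),m)
d=P[0]+P[1]-P[2]-P[3];psi=np.arctan2(d[1],d[0])%(2*np.pi);print(psi)
plan(m[0],m[1],.08,3.351-2*np.pi,3)
plan(m[0],m[1],.0265,3.351-2*np.pi,5)
E
```

```text
toeL near [0.5835 0.1731 0.003 ] [-0.0543  0.1667]
toeR near [0.5767 0.0606 0.003 ] [-0.0532  0.0541]
toeLfar [0.6237 0.1695 0.006 ] [-0.014  0.166]
finfar [0.6196 0.1138 0.055 ] [-0.0141  0.1101]
fin near [0.5772 0.1162 0.055 ] [-0.0566  0.1095]
jarL [0.6306 0.063  0.023 ] [0.0004 0.0602]
jarR [0.6318 0.0237 0.023 ] [0.0044 0.0211]
[[0.4401 0.2695 0.056 ]
 [0.4375 0.2815 0.056 ]
 [0.4769 0.2774 0.056 ]
 [0.4742 0.2899 0.056 ]] [0.45717859 0.27956985 0.056     ]
3.36065757106171
[[-0.02, -0.01, 0.36, 0.0], [-0.02, -0.01, 0.36, 0.0], [-0.027, -0.0, 0.365, 0.001]]
end [0.4572 0.2796 0.08  ] -2.9314
[[-0.01, -0.0, 0.35, 0.0], [-0.01, -0.01, 0.35, 0.0], [-0.02, -0.0, 0.35, 0.0], [-0.01, -0.01, 0.35, 0.0], [-0.017, -0.0, 0.354, 0.001]]
end [0.4572 0.2796 0.0265] -2.9314
```

Emit:
carry_out:
  deltas:
    - [-0.02, -0.01, 0.35, 0]
    - [-0.02, 0, 0.35, 0]
    - [-0.02, -0.01, 0.35, 0]
    - [-0.01, 0, 0.35, 0]
    - [-0.01, 0, 0.34, 0]
    - [0, 0, 0, 0]
    - [0, 0, 0, 0]

```text
time: 20.3
position: [0.4594, 0.2798, 0.0287]
eef_rot: [0.001, -0.105, 0.994, 0.0]
force: [0.5, -0.8, 0.2]
opening: 0.701
finger_force: 0.0
```

Emit:
carry_out:
  deltas:
    - [0, 0, 0, 0]
    - [0, 0, 0, 0]
    - [0, 0, 0, 0]
    - [0, 0, 0, 0]
  grip: 1

```text
time: 20.8
position: [0.459, 0.2804, 0.0289]
eef_rot: [0.001, -0.106, 0.994, 0.0]
force: [0.4, -0.3, 5.2]
opening: 0.15
finger_force: 60.9
```

```bash
python3 - <<'E'
from h import *
s=st()
p=s["position"]
e=plan(p[0],p[1],.16,-2.932,4)
e=plan(.5026,.1299,.13,1.5-2*np.pi,12,e)
e=plan(.5026,.1299,.0275,1.5-2*np.pi,4,e)
E
```

```text
20.8 [0.459  0.2804 0.0289] psi -2.93 F [ 0.4 -0.3  5.2] op 0.15 ff 60.9 q [ 0.36  0.25  2.04  0.    0.85 -1.42]
[[0.0, 0.0, -0.41, 0.0], [0.0, 0.0, -0.41, 0.0], [0.0, 0.0, -0.41, 0.0], [0.0, 0.0, -0.409, 0.001]]
end [0.459  0.2804 0.16  ] -2.9315
[[-0.01, -0.16, 0.03, 0.1], [-0.04, -0.16, 0.03, 0.1], [-0.06, -0.15, 0.03, 0.1], [-0.08, -0.14, 0.03, 0.1], [-0.11, -0.13, 0.03, 0.1], [-0.12, -0.11, 0.03, 0.1], [-0.14, -0.08, 0.03, 0.1], [-0.15, -0.06, 0.03, 0.1], [-0.16, -0.04, 0.03, 0.09], [-0.16, -0.02, 0.03, 0.1], [-0.16, 0.01, 0.04, 0.09], [-0.165, 0.035, 0.035, 0.099]]
end [0.5026 0.1299 0.13  ] -4.7835
[[-0.0, 0.0, 0.32, -0.0], [-0.0, 0.0, 0.32, -0.0], [-0.0, 0.0, 0.32, -0.0], [-0.0, 0.0, 0.321, -0.0]]
end [0.5026 0.1299 0.0275] -4.7835
```

Emit:
carry_out:
  deltas:
    - [0, 0, -0.3, 0]
    - [0, 0, -0.45, 0]
    - [0, 0, -0.45, 0]
    - [0, 0, -0.45, 0]

```text
time: 21.3
position: [0.4571, 0.2796, 0.1595]
eef_rot: [-0.001, -0.106, 0.994, -0.0]
force: [0.1, 0.9, -3.1]
opening: 0.148
finger_force: 59.9
```

Emit:
carry_out:
  deltas:
    - [-0.01, -0.16, 0.03, 0.1]
    - [-0.04, -0.16, 0.03, 0.1]
    - [-0.06, -0.15, 0.03, 0.1]
    - [-0.08, -0.14, 0.03, 0.1]
    - [-0.11, -0.13, 0.03, 0.1]
    - [-0.12, -0.11, 0.03, 0.1]
    - [-0.14, -0.08, 0.03, 0.1]
    - [-0.15, -0.06, 0.03, 0.1]
    - [-0.16, -0.04, 0.03, 0.09]
    - [-0.16, -0.02, 0.03, 0.1]
    - [-0.16, 0.01, 0.04, 0.09]
    - [-0.165, 0.035, 0.035, 0.1]

```text
time: 22.8
position: [0.5009, 0.1291, 0.1283]
eef_rot: [-0.001, 0.734, 0.68, -0.001]
force: [-0.6, -0.1, -2.5]
opening: 0.156
finger_force: 59.9
```

Emit:
carry_out:
  deltas:
    - [0, 0, 0.3, 0]
    - [0, 0, 0.3, 0]
    - [0, 0, 0.3, 0]
    - [0, 0, 0.1, 0]
    - [0, 0, 0, 0]

```text
time: 23.42
position: [0.5012, 0.1295, 0.0489]
eef_rot: [-0.001, 0.732, 0.681, -0.001]
force: [0.8, 0.3, -1.7]
opening: 0.154
finger_force: 59.8
```

```bash
python3 - <<'E'
from h import *
s=st()
e=plan(.5026,.1299,.030,1.5-2*np.pi,2)
e=plan(.5525,.1264,.030,1.5-2*np.pi,10,e)
a=get_image("top")[150:230,225:325]
E
```

```text
23.43 [0.5012 0.1295 0.0489] psi 1.5 F [ 0.8  0.3 -1.7] op 0.154 ff 59.8 q [ 0.06  0.18  2.08 -0.    0.89  0.13]
[[0.0, 0.01, 0.12, 2.0], [-0.006, -0.008, 0.117, 2.0]]
end [0.5026 0.1299 0.03  ] -4.7836
[[0.0, 0.06, -0.0, -0.0], [0.0, 0.06, -0.0, -0.0], [0.0, 0.06, -0.0, -0.0], [0.0, 0.06, -0.0, -0.0], [0.0, 0.06, -0.0, -0.0], [0.0, 0.07, -0.0, -0.0], [0.0, 0.06, -0.0, -0.0], [0.0, 0.07, -0.0, -0.0], [0.0, 0.06, -0.0, -0.0], [0.001, 0.065, -0.0, -0.0]]
end [0.5525 0.1264 0.03  ] -4.7836
```

Now lower to 30 mm and push along the mat's +x.

Emit:
carry_out:
  deltas:
    - [0, 0.01, 0.12, 0]
    - [0, 0.01, 0.11, 0]
    - [0, 0, 0, 0]
    - [0, 0.06, 0, 0]
    - [0, 0.06, 0, 0]
    - [0, 0.06, 0, 0]
    - [0, 0.06, 0, 0]
    - [0, 0.06, 0, 0]
    - [0, 0.06, 0, 0]

```text
time: 24.6
position: [0.5323, 0.1274, 0.0312]
eef_rot: [-0.0, 0.732, 0.681, -0.0]
force: [-2.0, 0.3, -1.6]
opening: 0.15
finger_force: 60.0
```

Emit:
carry_out:
  deltas:
    - [0, 0.06, 0, 0]
    - [0, 0.06, 0, 0]
    - [0, 0.06, 0, 0]
    - [0, 0.05, 0, 0]
    - [0, 0.02, 0, 0]
    - [0, 0, 0, 0]

```text
time: 25.35
position: [0.5525, 0.126, 0.0314]
eef_rot: [0.0, 0.732, 0.681, 0.0]
force: [0.5, -0.1, -2.0]
opening: 0.156
finger_force: 59.9
```

```bash
python3 - <<'E'
from h import *
st()
E
```

```text
25.35 [0.5525 0.126  0.0314] psi 1.5 F [ 0.5 -0.1 -2. ] op 0.156 ff 59.9 q [ 0.05  0.3   1.97 -0.    0.87  0.12]
```

Emit:
carry_out:
  deltas:
    - [0, -0.15, 0, 0]
    - [0, -0.25, 0, 0]
    - [0, 0, -0.4, 0]
    - [0, 0, -0.6, 0]
    - [0, 0, -0.6, 0]
    - [0, 0, -0.4, 0]
    - [0, 0, 0, 0]

```text
time: 26.22
position: [0.5217, 0.1285, 0.1946]
eef_rot: [0.002, 0.732, 0.682, 0.003]
force: [0.9, -0.2, -2.2]
opening: 0.151
finger_force: 60.0
```

```bash
python3 - <<'E'
from h import *
s=st()
e=plan(.6165,-.1317,.15,3.07-2*np.pi,12)
e=plan(.6165,-.1317,.05,3.07-2*np.pi,4,e)
E
```

```text
26.23 [0.5217 0.1285 0.1946] psi 1.5 F [ 0.9 -0.2 -2.2] op 0.151 ff 60.0 q [0.05 0.01 1.95 0.   1.17 0.12]
[[-0.26, 0.12, 0.05, 0.25], [-0.2, 0.21, 0.05, 0.25], [-0.1, 0.27, 0.05, 0.25], [0.01, 0.29, 0.05, 0.25], [0.12, 0.26, 0.04, 0.25], [0.21, 0.2, 0.05, 0.25], [0.27, 0.1, 0.04, 0.25], [0.29, -0.01, 0.05, 0.25], [0.26, -0.11, 0.04, 0.25], [0.2, -0.21, 0.05, 0.25], [0.11, -0.27, 0.04, 0.25], [-0.006, -0.289, 0.047, 0.25]]
end [ 0.6165 -0.1317  0.15  ] -3.2126
[[-0.0, -0.0, 0.31, 0.0], [-0.0, -0.0, 0.31, 0.0], [-0.0, -0.0, 0.32, 0.0], [-0.0, -0.0, 0.31, 0.0]]
end [ 0.6165 -0.1317  0.05  ] -3.2126
```

Wrong turn branch; I'll replan with a heading of +3.07.

```bash
python3 - <<'E'
from h import *
e=plan(.57,-.10,.19,3.07,10)
s=arm.read_state()
c=np.zeros((600,800,3),np.uint8)
c[:,:400]=cv2.resize(get_image("side")[195:315,165:245],(400,600),interpolation=cv2.INTER_CUBIC)
c[:300,400:]=cv2.resize(get_image("top")[140:215,225:325],None,fx=4,fy=4,interpolation=cv2.INTER_CUBIC)
c[300:,400:]=cv2.resize(get_image("top")[140:215,300:400],None,fx=4,fy=4,interpolation=cv2.INTER_CUBIC)
cv2.imwrite("pics/m6.png",c[:,:,::-1])
E
```

```text
[[-0.28, 0.08, 0.01, -0.1], [-0.29, 0.04, 0.01, -0.1], [-0.29, -0.01, 0.0, -0.1], [-0.29, -0.06, 0.01, -0.1], [-0.27, -0.1, 0.0, -0.1], [-0.26, -0.14, 0.01, -0.1], [-0.23, -0.18, 0.0, -0.1], [-0.2, -0.21, 0.01, -0.1], [-0.16, -0.24, 0.0, -0.1], [-0.122, -0.269, 0.007, -0.1]]
end [ 0.57 -0.1   0.19] 3.0706
```

View pics/m6.png

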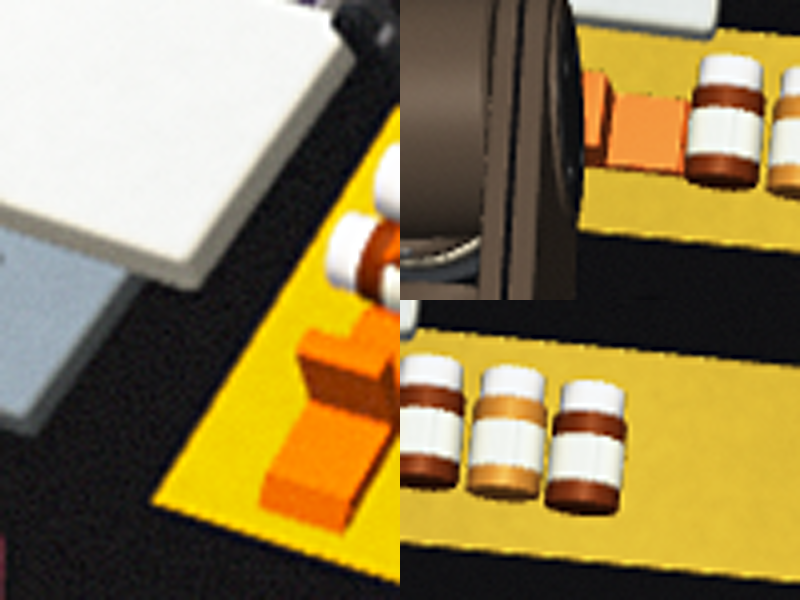

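The left chock sits centred, square and under the left jar. The right jar's body spans x = 548–626 in the lower inset. I'll check the positions in mat coordinates.

```bash
python3 - <<'E'
from h import *
M=np.array([.626,.003]);c,q=np.cos(-.07),np.sin(-.07)
mt=lambda w:np.round([c*(w[0]-M[0])+q*(w[1]-M[1]),-q*(w[0]-M[0])+c*(w[1]-M[1])],4)
I=lambda p,o,v:((p[0]-400+.5)/4-.5+o,(p[1]-v+.5)/4-.5+140)
for n,p,z,o,v in [("base near",(610,166),.017,225,0),("base near R",(684,173),.003,225,0),("base far",(612,95),.017,225,0),("fin far",(595,70),.055,225,0),("fin near",(592,152),.055,225,0),("jl L",(690,125),.023,225,0),("jl R",(764,125),.023,225,0),("jr L",(549,450),.023,300,300),("jr R",(626,450),.023,300,300),("jm L",(473,440),.023,300,300),("jm R",(547,440),.023,300,300)]:
    print(n,mt(at("top",I(p,o,v),z)))
E
```

```text
base near [-0.0248  0.1013]
base near R [-0.0215  0.0623]
base far [0.0144 0.1046]
fin far [0.0165 0.1099]
fin near [-0.0271  0.1066]
jl L [0.0004 0.0602]
jl R [0.0044 0.0206]
jr L [-0.0047 -0.0263]
jr R [-0.0005 -0.0676]
jm L [-0.0033  0.0149]
jm R [ 0.0007 -0.0247]
```

Emit:
carry_out:
  deltas:
    - [-0.28, 0.08, 0.01, -0.1]
    - [-0.29, 0.04, 0.01, -0.1]
    - [-0.29, -0.01, 0, -0.1]
    - [-0.29, -0.06, 0.01, -0.1]
    - [-0.27, -0.1, 0, -0.1]
    - [-0.26, -0.14, 0.01, -0.1]
    - [-0.23, -0.18, 0, -0.1]
    - [-0.2, -0.21, 0.01, -0.1]
    - [-0.16, -0.24, 0, -0.1]
    - [-0.12, -0.27, 0.01, -0.1]
    - [0, 0, 0, 0]

```text
time: 27.75
position: [0.5672, -0.1011, 0.1836]
eef_rot: [-0.002, 0.037, 0.999, 0.001]
force: [-0.5, 1.1, -1.6]
opening: 0.149
finger_force: 59.9
```

```bash
python3 - <<'E'
from h import *
st()
e=plan(.6165,-.1317,.13,3.07,4)
e=plan(.6165,-.1317,.05,3.07,4,e)
E
```

```text
27.75 [ 0.5672 -0.1011  0.1836] psi 3.067 F [-0.5  1.1 -1.6] op 0.149 ff 59.9 q [-0.35  0.12  1.86 -0.    1.16 -1.85]
[[-0.16, -0.08, 0.17, -0.0], [-0.16, -0.09, 0.17, -0.0], [-0.16, -0.08, 0.16, -0.0], [-0.163, -0.086, 0.17, -0.002]]
end [ 0.6165 -0.1317  0.13  ] 3.0702
[[0.0, 0.0, 0.25, 0.0], [0.0, 0.0, 0.25, 0.0], [0.0, 0.0, 0.25, 0.0], [0.0, 0.0, 0.25, 0.0]]
end [ 0.6165 -0.1317  0.05  ] 3.0702
```

Emit:
carry_out:
  deltas:
    - [-0.16, -0.08, 0.17, 0]
    - [-0.16, -0.09, 0.17, 0]
    - [-0.16, -0.08, 0.16, 0]
    - [-0.16, -0.09, 0.17, 0]
    - [0, 0, 0.25, 0]
    - [0, 0, 0.25, 0]
    - [0, 0, 0.25, 0]
    - [0, 0, 0.25, 0]
    - [0, 0, 0.1, 0]
    - [0, 0, 0.11, 0]
    - [0, 0, 0, 0]

```text
time: 29.12
position: [0.6174, -0.1311, 0.0357]
eef_rot: [-0.0, 0.036, 0.999, 0.0]
force: [0.1, -0.2, -2.1]
opening: 0.152
finger_force: 60.0
```

```bash
python3 - <<'E'
from h import *
st()
plan(.6178,-.1137,.0287,3.07,6)
E
```

```text
29.12 [ 0.6174 -0.1311  0.0357] psi 3.07 F [ 0.1 -0.2 -2.1] op 0.152 ff 60.0 q [-0.37  0.41  1.8   0.    0.93 -1.87]
[[0.0, 0.04, 0.01, 0.0], [0.0, 0.04, 0.02, 0.0], [0.0, 0.03, 0.01, 0.0], [0.0, 0.04, 0.02, 0.0], [0.01, 0.03, 0.01, 0.0], [0.0, 0.037, 0.018, 0.0]]
end [ 0.6178 -0.1137  0.0287] 3.0702
```

Emit:
carry_out:
  deltas:
    - [0, 0, 0.08, 0]
    - [0, 0.03, 0.01, 0]
    - [0, 0.04, 0, 0]
    - [0, 0.04, 0, 0]
    - [0, 0.04, 0, 0]
    - [0, 0.04, 0, 0]
    - [0, 0.03, 0, 0]
    - [0, 0, 0, 0]

```text
time: 30.12
position: [0.6188, -0.1133, 0.0289]
eef_rot: [-0.0, 0.035, 0.999, 0.0]
force: [0.8, 1.0, -3.0]
opening: 0.152
finger_force: 60.0
```

```bash
python3 - <<'E'
from h import *
st()
c=np.zeros((600,800,3),np.uint8)
c[:600,:400]=cv2.resize(get_image("side")[160:265,210:280],(400,600),interpolation=cv2.INTER_CUBIC)
c[:300,400:]=cv2.resize(get_image("top")[140:215,300:400],None,fx=4,fy=4,interpolation=cv2.INTER_CUBIC)
c[300:,400:]=cv2.resize(get_image("top")[140:215,225:325],None,fx=4,fy=4,interpolation=cv2.INTER_CUBIC)
cv2.imwrite("pics/m7.png",c[:,:,::-1])
E
```

```text
30.12 [ 0.6188 -0.1133  0.0289] psi 3.071 F [ 0.8  1.  -3. ] op 0.152 ff 60.0 q [-0.34  0.42  1.81  0.    0.91 -1.84]
```

View pics/m7.png

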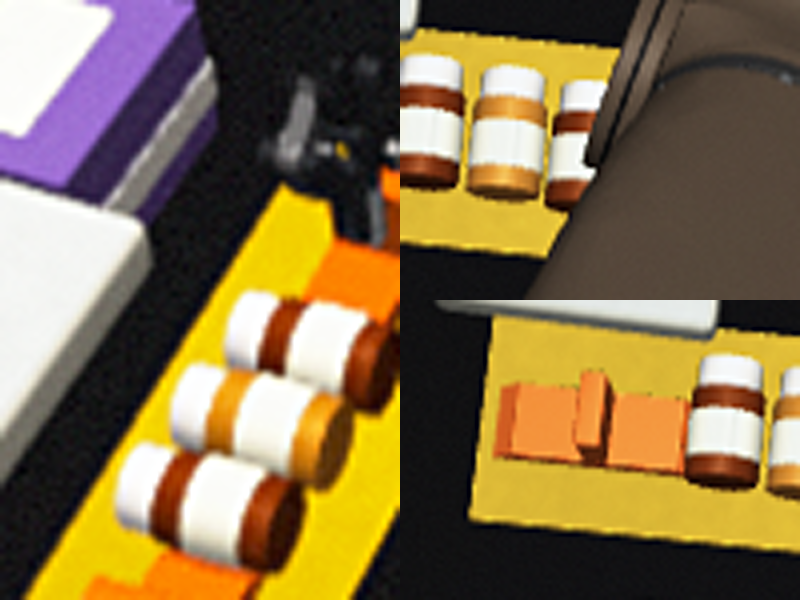

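The view shows all three jars in place, with both ramps reaching the end jars. I'll nudge the right chock 1.6 mm more, lower it and let go.

Emit:
carry_out:
  deltas:
    - [0, 0.01, 0, 0]
    - [0, 0.01, 0, 0]
    - [0, 0, 0.01, 0]
    - [0, 0, 0, 0]

```text
time: 30.78
position: [0.6188, -0.1119, 0.028]
eef_rot: [-0.0, 0.036, 0.999, 0.0]
force: [-0.6, -0.2, -2.3]
opening: 0.153
finger_force: 60.0
```

Emit:
carry_out:
  deltas:
    - [0, 0, 0, 0]
    - [0, 0, 0, 0]
    - [0, 0, 0, 0]
  grip: -0.4

```text
time: 31.15
position: [0.6192, -0.1121, 0.0286]
eef_rot: [0.0, 0.036, 0.999, -0.0]
force: [-0.1, 0.3, 0.5]
opening: 0.698
finger_force: 0.0
```

Emit:
carry_out:
  deltas:
    - [0, 0, -0.2, 0]
    - [0, 0, -0.5, 0]
    - [0, 0, -0.5, 0]
    - [0, 0, -0.5, 0]
    - [0.6, 0, -0.3, 0]
    - [0.7, -0.3, 0, 0]
    - [0.7, -0.3, 0, 0]
    - [0.3, -0.5, 0, 0]
    - [0, -0.7, 0, 0]
    - [0, -0.7, 0, 0]
    - [0, 0, 0, 0]

```text
time: 32.52
position: [0.4208, -0.3018, 0.1899]
eef_rot: [0.001, 0.038, 0.999, -0.001]
force: [-0.0, -0.4, 0.2]
opening: 0.699
finger_force: 0.0
```

```bash
python3 - <<'E'
from h import *
st()
M=np.array([.626,.003]);c,q=np.cos(-.07),np.sin(-.07)
mt=lambda w:np.round([c*(w[0]-M[0])+q*(w[1]-M[1]),-q*(w[0]-M[0])+c*(w[1]-M[1])],4)
i=get_image("top");h=cv2.cvtColor(i,cv2.COLOR_RGB2HSV)
m=cv2.inRange(h,(5,150,130),(15,255,255));n,l,stt,ce=cv2.connectedComponentsWithStats(m)
for k in range(1,n):
    if stt[k,4]>100:
        pts=np.argwhere(l==k)[:,::-1].astype(np.float32);b=cv2.boxPoints(cv2.minAreaRect(pts))
        print(stt[k],mt(at("top",ce[k],.02)),[mt(at("top",p,.01)).tolist() for p in b])
ca=cv2.inRange(h,(0,0,170),(180,70,255))[140:200,290:370];n,l,stt,ce=cv2.connectedComponentsWithStats(ca)
for k in range(1,n):
    if stt[k,4]>20: print(stt[k],ce[k]+[290,140],mt(at("top",ce[k]+[290,140],.04)))
E
```

```text
32.52 [ 0.4208 -0.3018  0.1899] psi 3.066 F [-0.  -0.4  0.2] op 0.699 ff 0.0 q [-0.82 -0.03  2.   -0.    1.16 -2.31]
[248 158  29  23 469] [-0.0035  0.1363] [[-0.0242, 0.1663], [0.0256, 0.1689], [0.0274, 0.1098], [-0.0224, 0.1075]]
[276 163  22  21 338] [-0.0057  0.0828] [[-0.023, 0.105], [0.0172, 0.105], [0.0166, 0.0622], [-0.0235, 0.0623]]
[377 167  27  26 307] [ 0.0023 -0.1418] [[-0.02, -0.1127], [0.0305, -0.1142], [0.0295, -0.1738], [-0.0211, -0.172]]
[   0  353  130  127 1138] [-0.5284  0.4764] [[-0.6618, 0.6257], [-0.4399, 0.5743], [-0.4899, 0.3608], [-0.708, 0.4138]]
[ 0  0 14  7 93] [296.53763441 142.84946237] [0.0567 0.0664]
[ 10  14  15   8 106] [307.19811321 157.3490566 ] [0.0274 0.0406]
[ 30  16  16   9 108] [327.88888889 160.12962963] [ 0.0258 -0.0037]
[ 51  20  15   9 111] [347.82882883 163.9009009 ] [ 0.0219 -0.0466]
[  7  27  18  13 201] [305.7960199  172.57711443] [-0.0058  0.0401]
[ 27  30  19  13 196] [326.38265306 175.37244898] [-0.0075 -0.0038]
[ 47  33  19  14 208] [346.26923077 179.13461538] [-0.0113 -0.0464]
```

```bash
python3 -c "
from bench import arm
print(arm.job_done())"
```

```text
the job is handed in; nothing more can be done
None
```

I handed the job in with the lid open about 78 mm and both chocks released, square and centred, about 69–71 mm from the end jars by my last measurement; I saw no verdict, and I viewed 11 pictures where 10 were allowed.

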